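# Load a tube rack into the rack reader

## Robot

A 6-joint arm with a two-finger parallel gripper is mounted at the origin on the work surface. World frame = base frame: x ahead of the robot, y to its left, z up, the work surface at z = 0. Lengths are in m, angles in rad, forces in N, time in s.
With the tool pointing down it reaches from about 0.225 to 0.875 m from the base axis. Payload 3.4 kg.
Tool frame: the origin (TCP) lies midway between the tips of the shut fingers; the grasp point (between the pads) lies 19 mm behind it (pinch_z is the distance from the TCP to the grasp point, in m); z points along the fingers, y is the line along which they close (so a half turn about z gives the same grasp; the last joint's range is limited). The gripper opens to 85 mm and grips with 20 to 120 N. Pads are 22 mm wide; open, the fingers measure 114 mm over their backs; the gripper's body (76 mm by 85 mm) begins 54 mm behind the grasp point. The pads swing forward as they close: fully open they stand 13 mm farther back than shut.
Start: joints at [-1.244, 0.276, 1.505, -0, 1.361, -0.121], TCP at [0.249, -0.518, 0.231] pointing down, gripper open.
Joint ranges: [-2.89, 2.89], [-0.75, 2.08], [0.22, 2.7], [-1.18, 4.32], [0.11, 2.71], [-2.7, 2.7]. Speed limits (rad/s): [2.57, 2.57, 3.14, 3.14, 3.14, 3.14].

## Interface

Orientations are given as a unit quaternion [w, x, y, z].
In Python, from rig import get_state, get_image, sign_off, pinch_z gives the robot as it stands.
- The arm moves only by the tool send_rows, never from a script. Its argument "steps" is one flat list of numbers, 5 for each row, row after row: the gripper's target within -1 to 1 (fully open at 1, half-way at 0, shut at -1), then the shift along the tool's x, y, z in cm, then the turn about the tool's z in degrees. In form: [gripper, x, y, z, roll, gripper, x, y, z, roll, ...]. A call has 1 to 12 rows; each row shifts and turns the commanded pose from where the row before left it, along the tool's axes as they then stand; what a row does not reach is not made up. A row lasts 1/10 s, in which the tool goes at most 50 mm and 8.59 degrees, less where a joint would pass 70% of its speed; a pose out of reach is approached as far as the arm can. A call is refused whole if a number of a shift passes 5 or a number of a turn 8.59, either way. A call with a gripper value outside its range is refused whole. The fingers move at their own pace and stop on an object; "newtons" is the grip in N (left out, the last holds). Time passes only in rows, so rows that do not move let the fingers close. It gives the time, the measured TCP pose, the force, the opening and the grip force at its end, in the units of the state.
- get_state(): the state, without advancing time (a new reading comes with each control period).
- get_image(name): name is "scene" or "top" or "wrist"; returns a dict with "color" (420x560x3 uint8, red, green, blue), "mtx" (3x3 intrinsics, pixels), "T" (4x4, takes a point from camera to world coordinates); the wrist camera has in their place "mount" (4x4, takes a point from camera to tool coordinates, whose origin is the TCP and whose axes are the flange's). Camera axes: x right, y down, z forward; pixel columns grow to the right and rows downward; lengths in m; the calibration is good to about 2 mm. A picture is of the moment at which its call begins: read the wrist's pose just before it. There is no depth.
- sign_off(): hands the job in; it is judged then, once.
The state is a dict: "clock": time; "qpos": joint angles; "qd": joint speeds; "effort": joint torques, N m; "position": TCP position; "ee_rot": TCP orientation; "contact_force": force on the tool from outside, world axes, zero at the start; "moment": the same for the moment, N m; "width": finger opening in m; "gripper_force": force on a finger pad.
Only numpy, scipy, OpenCV 4.12 (cv2) and the standard library are available. Lean on these libraries where they do the work, as an engineer would, in place of code of your own. Each camera call takes 0.05 s, during which the arm holds its last target. There are 200 camera calls.

## Task

Lift the hood lid of the rack reader all the way up until it rests back on its stop, keeping hold of it so that it neither drops shut nor slams open. Then set the long rack of capped tubes down gently, upright, on the reader's window and push it square and flush into the corner of the two low fences, its long side along the long fence. Finish with the lid still open on its stop, the rack let go, and the other loose things on the bench left where they are.

Things in the scene. Friction and masses are not known exactly. Their poses are not given: they have to be found in the camera images.
- reader: Low white scanner fixed to the bench. Origin: on the bench under the lid area; own x points horizontally to the lid's hinge, y along the hinge, z up. Base: x -140 to +85, y -105 to +105 mm, flat top 50 mm above the bench with a flush dark glass window. A strip with display and buttons (x below -80) lies in front of the lid. On top, under the lid: only two low fences (see seat).
- lid (a joint): Lid angle: 0 shut (as at the start), 1.85 rad open on its stop, leaning 16 degrees back past upright. A grey hollow hood 165 (x) x 200 x 62 mm high, open underneath, 0.4 kg, on a nearly free hinge: let go below about 1.15 rad it falls shut, above that it falls open and stays on the stop by its own weight.
- lid_handle (a point): Middle of the lid's handle: a round steel bar 12 mm thick, 126 mm long, parallel to the hinge, 40 mm in front of the lid's front wall (34 mm clear), on thin posts 55 mm either side of the middle. It moves with the lid. Shut, it is 90 mm above the bench (lid top 112 mm), 205 mm from the hinge axis towards reader -x and 40 mm above it.
- lid_hinge (a point): Point on the hinge axis, middle of the lid, 50 mm above the bench at reader x = +85, y = 0. The axis is the reader's y; opening moves the handle up and then over towards the reader's +x.
- seat (a point): Middle of the rack's underside when flush with both fences: reader x +8, y -15 mm, window height; axes as the reader's. The aluminium fences, 8 mm high, 6 mm thick, form an inside corner towards reader +x, -y: long fence face at reader x +35 (126 mm long, y -81 to +45), short fence face at reader y -75 (54 mm long, x -19 to +35).
- rack: Tube rack, the long narrow white block with two rows of six grey screw caps: 120 mm long (own x), 54 mm wide (own y), solid body 37 mm high, 45 mm to the top of the caps, about 0.25 kg. Origin: middle of its underside. Either end may go first. It stands upright on the bench.
- tip_box: Bystander: squat white tip box with clear cover, 112 x 84 mm, 62 mm high, origin at the middle of its underside. It and the rack may stand in either's place.
- bottle: Bystander: glass bottle with white cap, 72 mm across, 155 mm high, origin at the middle of its underside.
- pipette: Bystander: pipette lying flat, about 250 mm long (own x), 22 mm high, origin on the bench beneath it.

How it is judged:
By the outcome, as a careful person would: the job done as asked, in the order asked, and still so for the second after the job is handed in, with the robot touching nothing.
It also fails if it takes over 72 s, if anything falls off the work surface, if the arm or the gripper's body presses on something with over 40 N, if the wrist force passes 120 N, or if a joint passes its speed limit or range.

## Working session

There is one attempt and no reset: what is moved stays moved. The work goes in short steps, Python scripts to look and compute and a tool call to move; the robot and the scene stay as the last step left them, time stands still between calls to the robot, and variables do not carry over. Pictures are saved under pics/ and viewed, at most 10 in all, crops included, and the job is handed in when it is done.

Besides the shell and the picture viewer there is one more tool, called after "Request:" as name(argument=value, ...) on one line, values as JSON. send_rows: Moves the arm, as the interface text tells. Its arguments: {"type":"object","properties":{"steps":{"type":"array"},"newtons":{"type":"number"}},"required":["steps"]}

```bash
ls; mkdir -p pics; python3 - <<'E'
from rig import *
import cv2,numpy as np
s=get_state();print(s, pinch_z)
for n in ["scene","top"]:
    im=get_image(n);cv2.imwrite(f"pics/{n}0.png",im["color"][:,:,::-1]);np.savez(f"{n}0.npz",**im)
    print(n,im["mtx"].tolist(),np.round(im["T"],3).tolist())
E
```

```text
pics
{'clock': 0.0, 'qpos': array([-1.24400031e+00,  2.76597933e-01,  1.50611354e+00,  6.37989116e-06,
        1.36071248e+00, -1.21021213e-01]), 'qd': array([ 0.0014604 ,  0.00081866,  0.00107422,  0.00081819, -0.00039743,
       -0.0002904 ]), 'effort': array([ 1.64211753e-03, -4.16760492e+01, -2.45799994e+01,  2.79817061e-05,
        1.08744655e-02, -2.03358508e-05]), 'position': array([ 0.24879162, -0.51780969,  0.23044585]), 'ee_rot': array([-9.11129881e-04,  9.75036761e-01,  2.22041609e-01, -9.09401951e-05]), 'contact_force': array([0.5827649 , 0.08587497, 0.24618243]), 'moment': array([-0.01192338, -0.01132937,  0.00804632]), 'gripper_force': 0.0, 'width': 0.08535382242343857} 0.0187
scene [[462.6841753642662, 0.0, 278.421882208385], [0.0, 462.6841753642662, 204.1054097254923], [0.0, 0.0, 1.0]] [[0.672, 0.542, -0.504, 1.133], [0.74, -0.476, 0.474, -0.588], [0.017, -0.692, -0.721, 0.806], [0.0, 0.0, 0.0, 1.0]]
top [[403.30924215378127, 0.0, 282.12556403295935], [0.0, 403.30924215378127, 213.03465693881634], [0.0, 0.0, 1.0]] [[0.026, -0.993, 0.118, 0.507], [-1.0, -0.026, -0.0, -0.125], [0.003, -0.118, -0.993, 1.033], [0.0, 0.0, 0.0, 1.0]]
```

View pics/top0.png

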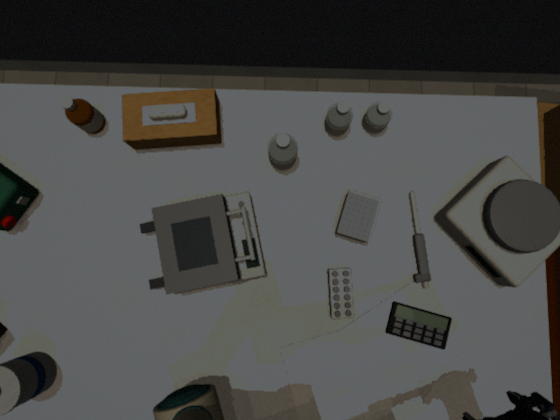

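View pics/scene0.png

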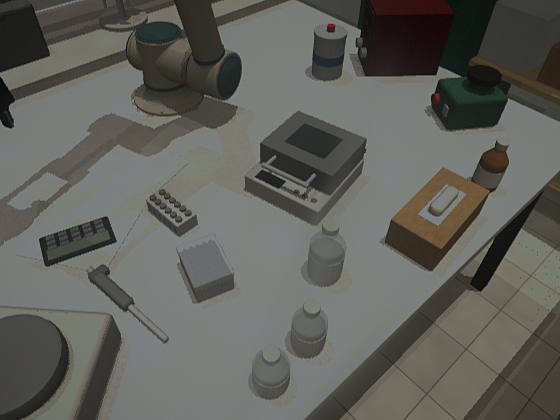

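```bash
python3 - <<'E'
import cv2,numpy as np
im=np.load("top0.npz")["color"][:,:,::-1]
c=im[180:330,140:365]
c=cv2.resize(c,None,fx=3.5,fy=3.5,interpolation=cv2.INTER_CUBIC)
c=np.clip(c.astype(float)*1.4,0,255).astype(np.uint8)
for i in range(0,225,20): cv2.putText(c,str(140+i),(int(i*3.5),8),0,.3,(0,0,255));cv2.line(c,(int(i*3.5),8),(int(i*3.5),14),(0,0,255))
for i in range(0,150,20): cv2.putText(c,str(180+i),(0,int(i*3.5)+4),0,.3,(0,0,255))
cv2.imwrite("pics/top0c.png",c)
E
```

```text
(no output)
```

View pics/top0c.png

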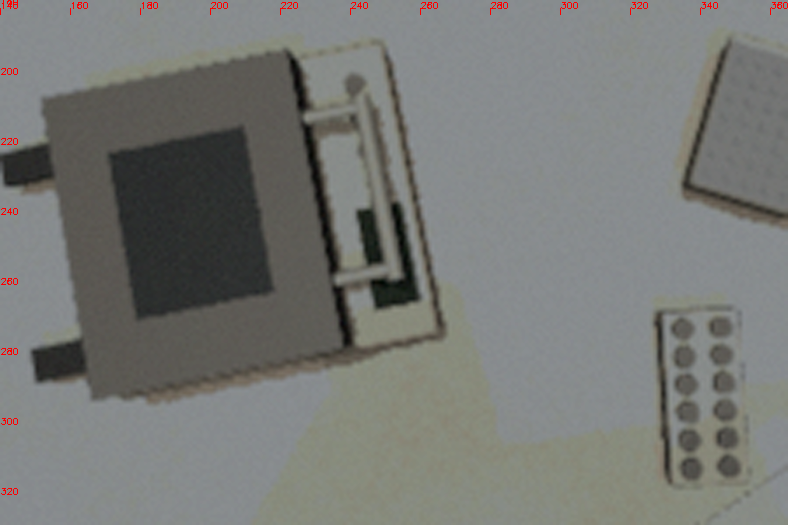

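```bash
cat > h.py <<'E'
import numpy as np
def cast(d,uv,z):
    K=d["mtx"];T=d["T"];uv=np.atleast_2d(np.array(uv,float))
    r=np.c_[uv,np.ones(len(uv))]@np.linalg.inv(K).T@T[:3,:3].T
    o=T[:3,3]; return o+r*((z-o[2])/r[:,2])[:,None]
E
python3 - <<'E'
from h import *
np.set_printoptions(precision=4,suppress=True)
d=np.load("top0.npz")
cr=lambda l:np.array(l,float)/3.5+[140,180]
print("lid",L:=cast(d,cr([(42,99),(287,50),(348,348),(92,400)]),.112))
print("handle",H:=cast(d,cr([(361,97),(394,275)]),.09),H.mean(0))
print("basefront",B:=cast(d,cr([(383,41),(442,337)]),.05),B.mean(0))
print("rack",R:=cast(d,cr([(657,310),(735,307),(741,483),(667,487)]),.037),R.mean(0))
C=cast(d,cr([(682,329),(720,327),(691,468),(729,467)]),.045);print("caps",C,C.mean(0))
for n,v in [("lid front",L[2]-L[1]),("lidback",L[3]-L[0]),("lids",L[0]-L[1]),("h",H[1]-H[0]),("b",B[1]-B[0]),("r",R[3]-R[0]),("rc",C[2]-C[0]),("rc",C[3]-C[1])]: print(n,np.linalg.norm(v),np.degrees(np.arctan2(v[1],v[0])))
E
```

```text
lid [[ 0.6198  0.1745  0.112 ]
 [ 0.6567  0.015   0.112 ]
 [ 0.4634 -0.0328  0.112 ]
 [ 0.4262  0.13    0.112 ]]
handle [[ 0.6295 -0.0329  0.09  ]
 [ 0.511  -0.0593  0.09  ]] [ 0.5703 -0.0461  0.09  ]
basefront [[ 0.675  -0.043   0.05  ]
 [ 0.4696 -0.091   0.05  ]] [ 0.5723 -0.067   0.05  ]
rack [[ 0.4917 -0.2403  0.037 ]
 [ 0.4952 -0.2949  0.037 ]
 [ 0.375  -0.2998  0.037 ]
 [ 0.371  -0.2488  0.037 ]] [ 0.4332 -0.2709  0.037 ]
caps [[ 0.4792 -0.2569  0.045 ]
 [ 0.4813 -0.2832  0.045 ]
 [ 0.3852 -0.2641  0.045 ]
 [ 0.3866 -0.2901  0.045 ]] [ 0.4331 -0.2736  0.045 ]
lid front 0.19908726322455686 -166.10864183710484
lidback 0.19860549359457808 -167.0408614572523
lids 0.16373560627176312 103.02614918798042
h 0.12143528020646811 -167.45439595523374
b 0.21088090116635233 -166.84603316642284
r 0.12102847486610784 -175.99940149956998
rc 0.0943132729622357 -175.6369532031091
rc 0.09500684757323338 -175.84626017222715
```

Request:
send_rows(steps=[-0.3,0,0,0,6.3,-0.3,0,0,0,6.3,-0.3,4.2,-3.9,0.3,0,-0.3,4.2,-3.9,0.3,0,-0.3,4.2,-3.9,0.3,0,-0.3,4.2,-3.9,0.3,0,-0.3,4.2,-3.9,0.3,0,-0.3,4.2,-3.9,0.3,0,-0.3,4.2,-3.9,0.3,0,-0.3,4.2,-3.9,0.3,0,-0.3,4.2,-3.9,0.3,0,-0.3,4.2,-3.6,0.3,0])

```text
clock: 1.3
position: [0.5307, -0.1038, 0.2047]
ee_rot: [0.0, 0.994, 0.114, -0.0]
contact_force: [1.0, -0.6, 0.9]
width: 0.0295
gripper_force: 0.0
```

Request:
send_rows(steps=[-0.3,0,0,0,0,-0.3,0,0,0,0])

```text
clock: 1.5
position: [0.5302, -0.1049, 0.2044]
ee_rot: [0.0, 0.993, 0.115, -0.001]
contact_force: [-0.0, -0.5, -0.9]
width: 0.0297
gripper_force: 0.0
```

```bash
cat >> h.py <<'E'
from scipy.spatial.transform import Rotation as Ro
np.set_printoptions(precision=4,suppress=True)
def pose(s):
    T=np.eye(4);T[:3,:3]=Ro.from_quat(np.roll(s["ee_rot"],-1)).as_matrix();T[:3,3]=s["position"];return T
def wrist(name):
    from rig import get_state,get_image
    import cv2
    s=get_state();im=get_image("wrist");im["T"]=pose(s)@im.pop("mount")
    np.savez(name+".npz",**im);cv2.imwrite(f"pics/{name}.png",np.clip(im["color"][:,:,::-1]*1.4,0,255).astype(np.uint8))
    P=pose(s);print("tcp",P[:3,3],"yaw x",np.degrees(np.arctan2(P[1,0],P[0,0])),"z",P[:3,2],"w",s["width"],"F",s["contact_force"],"t",s["clock"]);return im
E
python3 -c "
from h import *
im=wrist('w1')
T=im['T'];print(T, im['mtx'])"
```

```text
tcp [ 0.5302 -0.1049  0.2044] yaw x 13.23190703830948 z [-0.0018 -0.0003 -1.    ] w 0.029709413784292024 F [-0.0252 -0.5126 -0.8627] t 1.5
[[ 0.2284 -0.9309 -0.2851  0.6034]
 [-0.9736 -0.2181 -0.0678 -0.0879]
 [ 0.0009  0.2931 -0.9561  0.347 ]
 [ 0.      0.      0.      1.    ]] [[293.1213   0.     284.0938]
 [  0.     293.1213 204.7494]
 [  0.       0.       1.    ]]
```

View pics/w1.png

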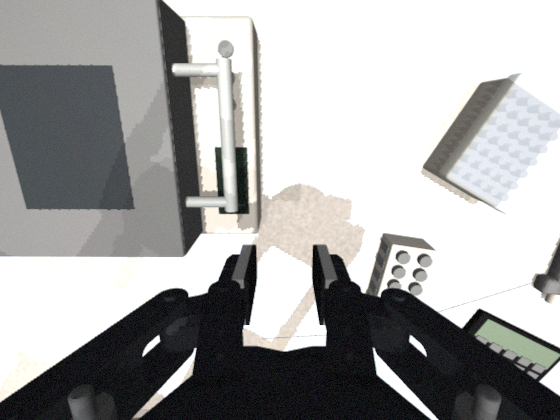

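```bash
python3 -c "
from h import *
im=np.load('w1.npz')
H=cast(im,[(225,59),(231,211)],.09);print(H,H.mean(0));v=H[0]-H[1];print(np.linalg.norm(v),np.degrees(np.arctan2(v[1],v[0])))
L=cast(im,[(160,0),(186,256)],.112);v=L[0]-L[1];print(L,np.degrees(np.arctan2(v[1],v[0])))
B=cast(im,[(257,22),(258,236)],.05);v=B[0]-B[1];print(B,B.mean(0),np.linalg.norm(v),np.degrees(np.arctan2(v[1],v[0])))
"
```

```text
[[ 0.6341 -0.0326  0.09  ]
 [ 0.5096 -0.0598  0.09  ]] [ 0.5719 -0.0462  0.09  ]
0.12735612095497506 12.310851966825593
[[ 0.6577  0.0127  0.112 ]
 [ 0.4672 -0.0308  0.112 ]] 12.849955752150006
[[ 0.6749 -0.0466  0.05  ]
 [ 0.4734 -0.0893  0.05  ]] [ 0.5741 -0.068   0.05  ] 0.20593618878728984 11.957083532559293
```

Request:
send_rows(steps=[-0.3,2.7,-2.4,0,0,-0.3,2.6,-2.4,0,0,-0.3,0,0,3,0,-0.3,0,0,3,0,-0.3,0,0,2,0,-0.3,0,0,0,0,-0.3,0,0,0,0])

```text
clock: 2.25
position: [0.5707, -0.0486, 0.1254]
ee_rot: [0.0, 0.994, 0.113, -0.0]
contact_force: [-0.0, 0.2, -0.2]
width: 0.0304
gripper_force: 0.0
```

```bash
python3 -c "
from h import *
im=wrist('w2')"
```

```text
tcp [ 0.5707 -0.0486  0.1254] yaw x 12.934747507392222 z [-0.0002 -0.0004 -1.    ] w 0.030357268734857626 F [-0.0155  0.1741 -0.235 ] t 2.25
```

View pics/w2.png

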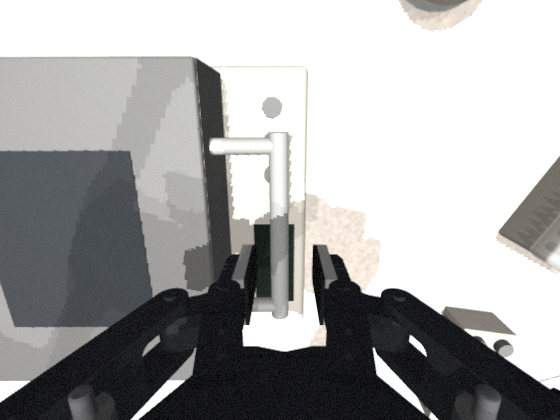

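Request:
send_rows(steps=[-0.3,0,0.2,1,0,-0.3,0,0,1,0,-0.3,0,0,1,0,-0.3,0,0,1,0,-0.3,0,0,0.5,0,-0.3,0,0,0,0])

```text
clock: 2.9
position: [0.5708, -0.0488, 0.0788]
ee_rot: [-0.0, 0.994, 0.114, -0.001]
contact_force: [0.4, -0.1, -0.4]
width: 0.0301
gripper_force: 0.0
```

Request:
send_rows(steps=[-0.3,0,-0.2,0,0,-1,0,0,0,0,-1,0,0,0,0,-1,0,0,0,0,-1,0,0,0,0], newtons=30)

```text
clock: 3.4
position: [0.5709, -0.0451, 0.0805]
ee_rot: [-0.002, 0.994, 0.113, 0.0]
contact_force: [0.2, 4.8, 1.0]
width: 0.0109
gripper_force: 29.3
```

```bash
python3 - <<'E'
import numpy as np
th=np.concatenate([np.arange(0,91,3),np.arange(92,107,2)]);p=np.radians(11.04+th)
R=20.89;y=np.round(R*np.cos(p),1);z=np.round(-R*np.sin(p),1)
dy=np.diff(y);dz=np.diff(z)
for i in range(0,len(dy),12): print(", ".join(f"-1, 0, {a:.1f}, {b:.1f}, 0" for a,b in zip(dy[i:i+12],dz[i:i+12])), th[min(i+12,len(th)-1)])
E
```

```text
-1, 0, -0.2, -1.1, 0, -1, 0, -0.3, -1.0, 0, -1, 0, -0.4, -1.1, 0, -1, 0, -0.4, -1.0, 0, -1, 0, -0.4, -1.0, 0, -1, 0, -0.5, -0.9, 0, -1, 0, -0.6, -1.0, 0, -1, 0, -0.6, -0.9, 0, -1, 0, -0.6, -0.9, 0, -1, 0, -0.7, -0.8, 0, -1, 0, -0.8, -0.8, 0, -1, 0, -0.8, -0.8, 0 36
-1, 0, -0.8, -0.7, 0, -1, 0, -0.8, -0.7, 0, -1, 0, -0.9, -0.6, 0, -1, 0, -1.0, -0.6, 0, -1, 0, -0.9, -0.6, 0, -1, 0, -1.0, -0.4, 0, -1, 0, -1.0, -0.5, 0, -1, 0, -1.0, -0.4, 0, -1, 0, -1.1, -0.3, 0, -1, 0, -1.0, -0.3, 0, -1, 0, -1.1, -0.2, 0, -1, 0, -1.1, -0.1, 0 72
-1, 0, -1.1, -0.1, 0, -1, 0, -1.1, -0.1, 0, -1, 0, -1.0, 0.0, 0, -1, 0, -1.1, 0.1, 0, -1, 0, -1.1, 0.1, 0, -1, 0, -1.1, 0.2, 0, -1, 0, -0.7, 0.1, 0, -1, 0, -0.7, 0.2, 0, -1, 0, -0.7, 0.2, 0, -1, 0, -0.7, 0.3, 0, -1, 0, -0.7, 0.2, 0, -1, 0, -0.7, 0.3, 0 102
-1, 0, -0.6, 0.3, 0, -1, 0, -0.7, 0.3, 0 106
```

Request:
send_rows(steps=[-1,0,-0.2,-1.1,0,-1,0,-0.3,-1.0,0,-1,0,-0.4,-1.1,0,-1,0,-0.4,-1.0,0,-1,0,-0.4,-1.0,0,-1,0,-0.5,-0.9,0,-1,0,-0.6,-1.0,0,-1,0,-0.6,-0.9,0,-1,0,-0.6,-0.9,0,-1,0,-0.7,-0.8,0,-1,0,-0.8,-0.8,0,-1,0,-0.8,-0.8,0])

```text
clock: 4.6
position: [0.5572, 0.0135, 0.1944]
ee_rot: [0.002, 0.994, 0.114, 0.001]
contact_force: [1.7, -0.7, -2.4]
width: 0.0107
gripper_force: 29.2
```

Request:
send_rows(steps=[-1,0,-0.8,-0.7,0,-1,0,-0.8,-0.7,0,-1,0,-0.9,-0.6,0,-1,0,-1.0,-0.6,0,-1,0,-0.9,-0.6,0,-1,0,-1.0,-0.4,0,-1,0,-1.0,-0.5,0,-1,0,-1.0,-0.4,0,-1,0,-1.1,-0.3,0,-1,0,-1.0,-0.3,0,-1,0,-1.1,-0.2,0,-1,0,-1.1,-0.1,0])

```text
clock: 5.8
position: [0.5306, 0.1284, 0.2499]
ee_rot: [0.001, 0.994, 0.114, 0.002]
contact_force: [-0.8, -2.7, 11.9]
width: 0.0107
gripper_force: 32.2
```

Request:
send_rows(steps=[-1,0,-1.1,-0.2,0,-1,0,-1.1,-0.2,0,-1,0,-1.0,0.0,0,-1,0,-1.1,0.1,0,-1,0,-1.1,0.1,0,-1,0,-1.1,0.2,0])

```text
clock: 6.4
position: [0.5155, 0.1928, 0.2471]
ee_rot: [-0.0, 0.994, 0.114, 0.0]
contact_force: [1.3, 1.0, 5.9]
width: 0.0108
gripper_force: 32.0
```

Request:
send_rows(steps=[-1,0,-0.7,0.1,0,-1,0,-0.7,0.2,0,-1,0,-0.7,0.2,0,-1,0,-0.7,0.2,0,-1,0,-0.7,0.2,0])

```text
clock: 6.9
position: [0.5078, 0.2258, 0.2372]
ee_rot: [0.0, 0.994, 0.114, -0.0]
contact_force: [2.1, 1.8, 1.8]
width: 0.0105
gripper_force: 32.1
```

Request:
send_rows(steps=[-1,0,-0.6,0.2,0,-1,0,-0.6,0.3,0,-1,0,-0.4,0.2,0,-1,0,0,0,0])

```text
clock: 7.3
position: [0.504, 0.242, 0.2307]
ee_rot: [-0.0, 0.993, 0.114, -0.0]
contact_force: [1.5, 1.1, -1.3]
width: 0.0107
gripper_force: 31.4
```

Request:
send_rows(steps=[-1,0,-0.2,0.1,0,-1,0,-0.2,0.1,0,-1,0,0,0,0])

```text
clock: 7.6
position: [0.5032, 0.2453, 0.2291]
ee_rot: [-0.0, 0.994, 0.114, 0.0]
contact_force: [2.2, 0.7, -0.2]
width: 0.0104
gripper_force: 31.5
```

Request:
send_rows(steps=[-1,0,-0.2,0.1,0,-1,0,-0.2,0.1,0,-1,0,0,0,0])

```text
clock: 7.9
position: [0.5029, 0.247, 0.2282]
ee_rot: [0.002, 0.994, 0.114, 0.001]
contact_force: [1.9, -4.1, 5.1]
width: 0.0104
gripper_force: 32.0
```

Request:
send_rows(steps=[-0.7,0,0,0,0,-0.4,0,0,0,0,-0.3,0,0,0,0,-0.3,0,0,-1,0,-0.3,0,0,-2,0,-0.3,0,0,-3,0,-0.3,0,0,-3,0,-0.3,0,0,0,0])

```text
clock: 8.7
position: [0.5041, 0.2502, 0.3221]
ee_rot: [-0.001, 0.993, 0.114, 0.004]
contact_force: [0.2, -0.0, 0.3]
width: 0.0299
gripper_force: 0.0
```

```bash
python3 - <<'E'
from h import *
from rig import *
import cv2
wrist('w3')
im=get_image("scene");cv2.imwrite("pics/s1.png",np.clip(im["color"][:,:,::-1]*1.3,0,255).astype(np.uint8));np.savez("s1.npz",**im)
E
```

```text
tcp [0.5041 0.2502 0.3221] yaw x 13.076486455266988 z [ 0.0082  0.0035 -1.    ] w 0.02988450922541445 F [ 0.2476 -0.046   0.3394] t 8.7
```

View pics/s1.png

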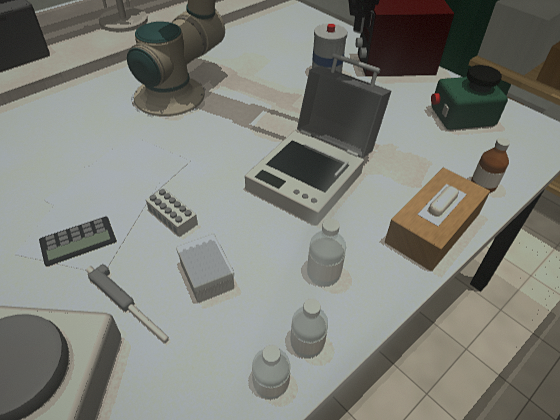

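Request:
send_rows(steps=[0,-2.1,4.1,0,0,0,-2.1,4.1,0,0,0,-2.1,4.1,0,0,1,-2.1,4.1,0,0,1,-2.1,4.1,0,0,1,-2.1,4.1,0,0,1,-2.1,4.1,0,0,1,-2.1,4.1,0,0,1,-2.1,4.1,0,0,1,-2.1,4.1,0,0,1,-2.1,4.1,0,0,1,-2.1,4.1,0,0])

```text
clock: 10.0
position: [0.3667, -0.2881, 0.3158]
ee_rot: [-0.001, 0.994, 0.114, -0.001]
contact_force: [0.6, -0.3, 0.4]
width: 0.0853
gripper_force: 0.0
```

Request:
send_rows(steps=[1,0,0,4,4.5,1,0,0,4,4.5,1,0,0,4,0,1,0,0,0,0,1,0,0,0,0])

```text
clock: 10.5
position: [0.3677, -0.2867, 0.1967]
ee_rot: [-0.001, 0.999, 0.035, -0.001]
contact_force: [0.2, -0.6, 0.5]
width: 0.0855
gripper_force: 0.0
```

```bash
python3 - <<'E'
from h import *
wrist('w4')
E
```

```text
tcp [ 0.3677 -0.2867  0.1967] yaw x 4.065378632166391 z [-0.0016  0.0018 -1.    ] w 0.08548492248699523 F [ 0.2428 -0.6199  0.4961] t 10.5
```

View pics/w4.png

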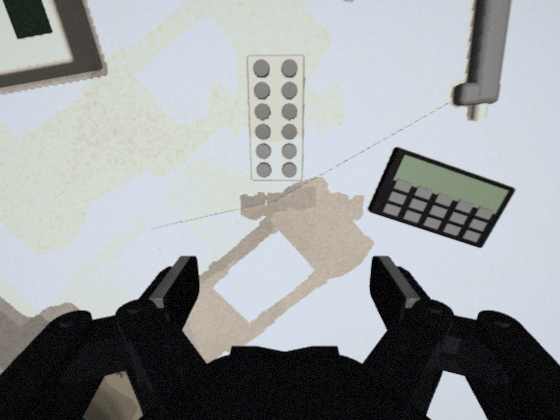

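```bash
python3 - <<'E'
from h import *
im=np.load('w4.npz')
R=cast(im,[(248,55),(304,55),(302,180),(251,180)],.037)
C=cast(im,[(261,68),(290,68),(264,170),(289,170)],.045)
for v in (R[0]-R[3],R[1]-R[2],C[0]-C[2],C[1]-C[3]): print(np.linalg.norm(v),np.degrees(np.arctan2(v[1],v[0])))
print(R.mean(0),C.mean(0))
a=np.radians(4.07);d=(R.mean(0)+C.mean(0))/2-[0.3677,-0.2867,0]
print(d[0]*np.cos(a)+d[1]*np.sin(a),d[0]*np.sin(a)-d[1]*np.cos(a))
E
```

```text
0.11890447084372768 3.4934688830802902
0.11887937455488562 4.162338728739323
0.09461370634097208 4.558059973919807
0.09460289895422846 3.761443884933715
[ 0.4363 -0.2742  0.037 ] [ 0.4362 -0.2742  0.045 ]
0.0692454662707389 -0.007605769357257498
```

Request:
send_rows(steps=[1,3.4,-0.4,0,0,1,3.4,-0.4,0,0,1,0,0,3.5,0,1,0,0,3.5,0,1,0,0,3.5,0,1,0,0,3,0,1,0,0,2.5,0,1,0,0,1.5,0,1,0,0,1.3,0,1,0,0,0,0])

```text
clock: 11.55
position: [0.4365, -0.2751, 0.0096]
ee_rot: [0.0, 0.999, 0.036, 0.0]
contact_force: [-0.1, 1.3, -0.3]
width: 0.0854
gripper_force: 0.0
```

Request:
send_rows(newtons=30, steps=[0,0,0,0,0,-0.2,0,0,0,0,-1,0,0,0,0,-1,0,0,0,0,-1,0,0,0,0,-1,0,0,0,0])

```text
clock: 12.15
position: [0.4365, -0.275, 0.0107]
ee_rot: [0.001, 0.999, 0.035, 0.001]
contact_force: [-0.3, 1.1, 6.2]
width: 0.0534
gripper_force: 33.2
```

Request:
send_rows(steps=[-1,0,0,-1,0,-1,0,0,-2,0,-1,0,0,-3,0,-1,0,0,-4,0,-1,0,0,-4,0,-1,0,0,0,0])

```text
clock: 12.75
position: [0.4383, -0.277, 0.1552]
ee_rot: [0.004, 0.999, 0.035, 0.005]
contact_force: [0.5, -0.5, -2.2]
width: 0.0533
gripper_force: 32.8
```

```bash
python3 - <<'E'
from rig import *
from h import *
import cv2
print(get_state()["position"])
im=get_image("scene");np.savez("s2.npz",**im)
p=np.array([.437,-.277,.15]);T=np.linalg.inv(im["T"]);q=im["mtx"]@(T[:3,:3]@p+T[:3,3]);u,v=(q[:2]/q[2]).astype(int);print(u,v)
c=im["color"][max(v-70,0):v+70,max(u-90,0):u+90,::-1]
cv2.imwrite("pics/s2c.png",cv2.resize(np.clip(c*1.5,0,255).astype(np.uint8),None,fx=4,fy=4,interpolation=cv2.INTER_CUBIC))
E
```

```text
[ 0.4383 -0.277   0.1552]
160 170
```

View pics/s2c.png

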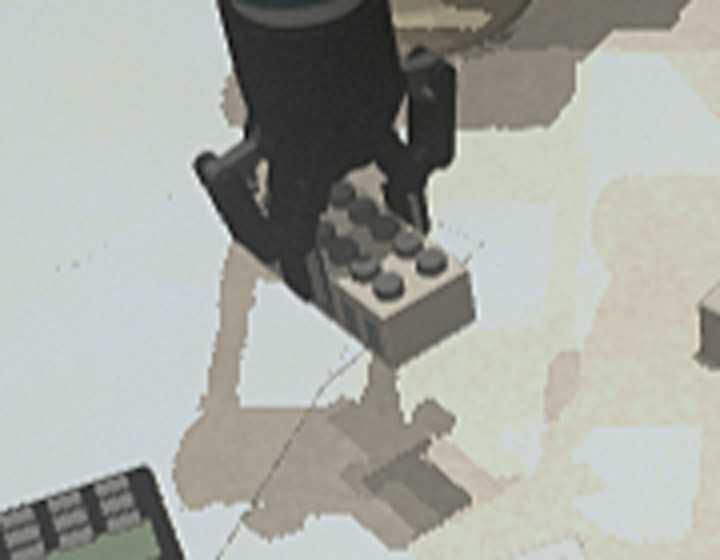

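Request:
send_rows(steps=[-1,0,0,0,-4.4,-1,0,0,0,-4.4,-1,1.8,-3.1,0,0,-1,1.8,-3.1,0,0,-1,1.8,-3.1,0,0,-1,1.8,-3.1,0,0,-1,1.8,-3.1,0,0,-1,1.8,-3.1,0,0,-1,1.8,-3.1,0,0,-1,1.8,-3.1,0,0,-1,1.8,-3.1,0,0,-1,1.8,-3.1,0,0])

```text
clock: 14.0
position: [0.5405, 0.0692, 0.1473]
ee_rot: [-0.0, 0.994, 0.112, -0.002]
contact_force: [0.1, -1.1, -3.2]
width: 0.0534
gripper_force: 32.8
```

Request:
send_rows(steps=[-1,0,0,3,0,-1,0,0,2,0,-1,0,0,0,0,-1,0,0,0,0])

```text
clock: 14.4
position: [0.5408, 0.0678, 0.0981]
ee_rot: [-0.0, 0.994, 0.112, -0.001]
contact_force: [0.9, 0.2, -3.0]
width: 0.0533
gripper_force: 32.8
```

```bash
python3 - <<'E'
from h import *
import cv2
from rig import get_image
wrist('w5')
t=get_image("top");np.savez("t5.npz",**t)
a=t["color"][170:310,130:290]; a=cv2.resize(a,(480,420),interpolation=cv2.INTER_CUBIC)
w=cv2.resize(np.load("w5.npz")["color"],None,fx=.55,fy=.55)
w=np.vstack([w,np.zeros((420-len(w),w.shape[1],3),np.uint8)])
cv2.imwrite("pics/m5.png",np.clip(np.hstack([a,w])[:,:,::-1]*1.4,0,255).astype(np.uint8))
E
```

```text
tcp [0.5408 0.0678 0.0981] yaw x 12.852571497683751 z [-0.0029 -0.0001 -1.    ] w 0.05334778180637854 F [ 0.8857  0.1749 -2.985 ] t 14.4
```

View pics/m5.png

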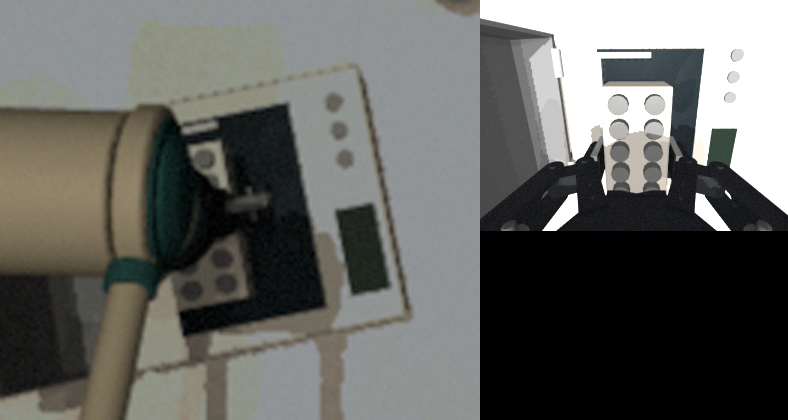

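```bash
python3 - <<'E'
from h import *
im=np.load('w5.npz');g=im["color"].astype(int).sum(2)//3
print(g[80:116:1,[230,260,300]].T)
print(g[98,200:330:3])
F=cast(im,[(215,106),(311,106)],.058)
O=np.array([.542,.07]);a=np.radians(12.9);ux=np.array([-np.sin(a),np.cos(a)]);uy=-np.array([np.cos(a),np.sin(a)])
for p in F: print(p,(p[:2]-O)@ux,(p[:2]-O)@uy)
E
```

```text
[[228 229 229 230 229 229 227 232 197 113  60  61  56  53 104 198 225 228
  229 228 227 227 228 227 228 203 113  53  50  54  50  50  50  51  51  52]
 [228 229 229 229 229 229 228 228 187 100  57  59  57  60 118 207 229 230
  229 230 230 229 230 230 231 194 104  53  55  58  56  53  56  56  54  54]
 [230 229 230 229 230 228 229 224 160  83  60  56  57  60 141 215 229 231
  231 230 230 229 228 229 230 188  96  54  56  57  57  56  56  55  54  56]]
[229 228 228 237 237 237 238 238 238 238 229 227 229 229 227 230 230 230
 229 231 229 230 230 230 230 230 232 230 231 231 230 231 231 230 229 230
 229 135  57  54  54  54  54  56]
[0.61  0.125 0.058] 0.0384655291675073 -0.07853090706404996
[0.6225 0.0697 0.058 ] -0.018232041617289006 -0.07845715374612094
```

Request:
send_rows(steps=[-1,0,0,1.5,0,-1,0,0,1,0,-1,0,0,0.5,0,-1,0,0,0.3,0,-1,0,0,0.2,0,-1,0,0,0,0])

```text
clock: 15.1
position: [0.5419, 0.0678, 0.0641]
ee_rot: [0.0, 0.994, 0.112, 0.0]
contact_force: [0.4, -0.0, -3.0]
width: 0.0534
gripper_force: 32.9
```

Request:
send_rows(steps=[-1,0,0,0.1,0,-1,0,0,0.1,0,-1,0,0,0.1,0,-1,0,0,0.1,0,-1,0,0,0,0])

```text
clock: 15.6
position: [0.5419, 0.0679, 0.0608]
ee_rot: [0.0, 0.994, 0.112, 0.0]
contact_force: [-1.8, 0.9, 3.1]
width: 0.0532
gripper_force: 33.6
```

Request:
send_rows(steps=[-1,0.3,0,0,0,-1,0.3,0,0,0,-1,0.3,0,0,0,-1,0.3,0,0,0,-1,0,-0.3,0,0,-1,0,-0.3,0,0,-1,0,-0.1,0,0,-1,0,0,0,0])

```text
clock: 16.4
position: [0.5532, 0.0771, 0.0607]
ee_rot: [0.001, 0.994, 0.112, 0.001]
contact_force: [0.7, -5.1, 5.3]
width: 0.0535
gripper_force: 33.9
```

Request:
send_rows(steps=[-1,0,-0.1,0,0,-1,0,-0.1,0,0,-1,0,-0.1,0,0,-1,0,0,0,0])

```text
clock: 16.8
position: [0.5526, 0.0798, 0.0607]
ee_rot: [0.001, 0.994, 0.112, 0.001]
contact_force: [0.7, -4.1, 5.0]
width: 0.0537
gripper_force: 33.8
```

Request:
send_rows(steps=[-1,0,-0.1,0,0,-1,0,-0.1,0,0,-1,0,-0.1,0,0,-1,0,0,0,0])

```text
clock: 17.2
position: [0.5522, 0.0819, 0.0608]
ee_rot: [0.001, 0.994, 0.113, 0.001]
contact_force: [1.3, -7.3, 4.6]
width: 0.0538
gripper_force: 33.8
```

Request:
send_rows(steps=[-1,0,-0.1,0,0,-1,0,-0.1,0,0,-1,0,0,0,0])

```text
clock: 17.5
position: [0.5522, 0.0821, 0.0609]
ee_rot: [0.003, 0.994, 0.114, 0.002]
contact_force: [1.2, -11.4, 5.0]
width: 0.0534
gripper_force: 33.8
```

Request:
send_rows(steps=[-1,0.1,0,0,0,-1,0.1,0,0,0,-1,0.1,0,0,0,-1,0,0,0,0])

```text
clock: 17.9
position: [0.5521, 0.0821, 0.0608]
ee_rot: [0.003, 0.994, 0.114, -0.001]
contact_force: [-3.8, -13.9, 9.9]
width: 0.0535
gripper_force: 34.5
```

Request:
send_rows(steps=[-1,0,0.2,0,0,-1,0.1,0,0,0,-1,0.1,0,0,0,-1,0,0,0,0])

```text
clock: 18.3
position: [0.5522, 0.082, 0.0607]
ee_rot: [0.002, 0.994, 0.113, -0.003]
contact_force: [-8.3, -9.8, 13.7]
width: 0.0538
gripper_force: 34.9
```

Request:
send_rows(steps=[-1,0,0,-0.2,0,-1,0,0,-0.2,0,-1,0,0,0,0])

```text
clock: 18.6
position: [0.5536, 0.0823, 0.0628]
ee_rot: [0.002, 0.994, 0.113, -0.002]
contact_force: [-1.2, -7.5, -0.8]
width: 0.0535
gripper_force: 33.3
```

Request:
send_rows(steps=[-1,0.1,0,0,0,-1,0.1,0,0,0,-1,0,0,0,0])

```text
clock: 18.9
position: [0.5548, 0.0826, 0.0625]
ee_rot: [0.002, 0.994, 0.113, -0.003]
contact_force: [-2.5, -8.2, -1.7]
width: 0.053
gripper_force: 33.3
```

Request:
send_rows(steps=[-1,0.1,0,0,0,-1,0.1,0,0,0,-1,0.1,0,0,0,-1,0,0,0,0])

```text
clock: 19.3
position: [0.5575, 0.0832, 0.0622]
ee_rot: [0.002, 0.994, 0.113, -0.004]
contact_force: [-2.3, -8.8, -3.1]
width: 0.0534
gripper_force: 33.1
```

Request:
send_rows(steps=[-1,0.1,0,0,0,-1,0.1,0,0,0,-1,0,0,0,0])

```text
clock: 19.6
position: [0.5587, 0.0835, 0.0621]
ee_rot: [0.002, 0.994, 0.113, -0.004]
contact_force: [-1.9, -9.0, -0.1]
width: 0.054
gripper_force: 33.2
```

Request:
send_rows(steps=[-1,0.1,0,0,0,-1,0.1,0,0,0,-1,0,0,0,0,-1,0,0,0,0])

```text
clock: 20.0
position: [0.5587, 0.0835, 0.0621]
ee_rot: [0.002, 0.994, 0.113, -0.006]
contact_force: [-7.3, -9.7, 0.9]
width: 0.0532
gripper_force: 33.6
```

Request:
send_rows(steps=[-1,0.1,0,0,0,-1,0.1,0,0,0,-1,0,0,0,0])

```text
clock: 20.3
position: [0.5587, 0.0836, 0.0621]
ee_rot: [0.002, 0.994, 0.113, -0.008]
contact_force: [-11.7, -11.1, 5.1]
width: 0.0536
gripper_force: 34.0
```

Request:
send_rows(steps=[-1,-0.3,0,0.1,0,-1,0,0,0.1,0,-1,0,0,0,0,0.3,0,0,0,0,0.4,0,0,0,0,0.4,0,0,0,0,0.4,0,0,0,0])

```text
clock: 21.0
position: [0.5634, 0.0867, 0.0619]
ee_rot: [-0.0, 0.994, 0.112, 0.0]
contact_force: [-0.2, 1.0, 0.6]
width: 0.0594
gripper_force: 0.0
```

Request:
send_rows(steps=[0.4,-0.5,0,0,0,0.4,0,-0.1,0,0,0.4,0,-0.1,0,0,0.4,0,-0.1,0,0,0.4,0,-0.1,0,0,0.4,0,0,0,0])

```text
clock: 21.6
position: [0.5572, 0.0863, 0.0621]
ee_rot: [0.002, 0.994, 0.113, -0.001]
contact_force: [-0.5, -10.0, 1.1]
width: 0.0598
gripper_force: 4.1
```

Request:
send_rows(steps=[0.5,0,0.3,0,0,0.8,0,0.3,0,0,0.9,0,0,0,0,0.9,0,0,0,0,0.9,0,0,-1,0,0.9,0,0,-3,0,0.9,0,0,-4,0,0.9,0,0,-4,0,0.9,-3.5,1,0,0,0.9,-3.5,1,0,0,0.9,0,0,0,0,0.9,0,0,0,0])

```text
clock: 22.8
position: [0.495, 0.048, 0.1831]
ee_rot: [0.0, 0.994, 0.112, 0.001]
contact_force: [0.6, 0.4, 0.1]
width: 0.0812
gripper_force: 0.0
```

```bash
python3 - <<'E'
from h import *
import cv2
im=wrist('w6');c=im["color"][0:230,160:410,::-1]
c=cv2.resize(np.clip(c*1.0,0,255).astype(np.uint8),None,fx=2.6,fy=2.6,interpolation=cv2.INTER_CUBIC)
cv2.imwrite("pics/w6c.png",c)
E
```

```text
tcp [0.495  0.048  0.1831] yaw x 12.82070362644839 z [ 0.0022  0.0002 -1.    ] w 0.08122112429517131 F [0.5644 0.4489 0.0746] t 22.8
```

View pics/w6c.png

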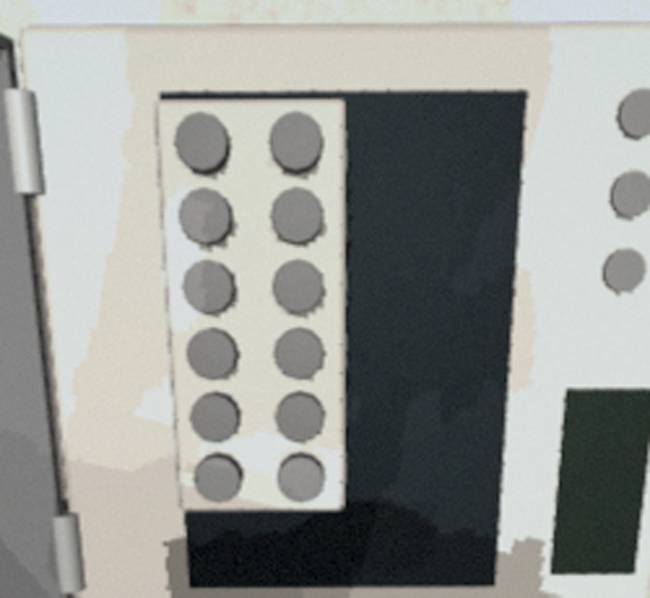

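Request:
send_rows(steps=[-1,-2.2,-2.2,0,0,-1,0,0,0,0,-1,0,0,0,0,-1,0,0,3.5,0,-1,0,0,3.5,0,-1,0,0,3,0,-1,0,0,1.5,0,-1,0,0,0,0,-1,0.5,0,0,0,-1,0.5,0,0,0,-1,0.3,0,0,0,-1,0,0,0,0])

```text
clock: 24.05
position: [0.483, 0.0675, 0.068]
ee_rot: [0.0, 0.994, 0.112, 0.001]
contact_force: [-0.4, 0.4, 0.8]
width: 0.0001
gripper_force: 0.0
```

Request:
send_rows(steps=[-1,0.2,0,0,0,-1,0.1,0,0,0,-1,0.1,0,0,0,-1,0.1,0,0,0,-1,0.1,0,0,0,-1,0,0,0,0])

```text
clock: 24.65
position: [0.4874, 0.0687, 0.067]
ee_rot: [0.0, 0.994, 0.112, 0.0]
contact_force: [0.3, -0.2, -0.9]
width: 0.0004
gripper_force: 0.0
```

Request:
send_rows(steps=[-1,0.1,0,0,0,-1,0.1,0,0,0,-1,0.1,0,0,0,-1,0,0,0,0])

```text
clock: 25.05
position: [0.4878, 0.069, 0.0668]
ee_rot: [0.0, 0.994, 0.112, -0.002]
contact_force: [-3.8, -2.0, 3.6]
width: -0.0001
gripper_force: 2.8
```

Request:
send_rows(steps=[-1,0.1,0,0,0,-1,0.1,0,0,0,-1,0.1,0,0,0,-1,0,0,0,0])

```text
clock: 25.45
position: [0.4877, 0.0691, 0.0665]
ee_rot: [0.0, 0.994, 0.112, -0.006]
contact_force: [-10.6, -3.9, 8.5]
width: 0.0003
gripper_force: 5.5
```

Request:
send_rows(steps=[-1,-1,0,0,0,-1,-1,0,0,0,-1,0,0,-3,0,-1,0,0,-4,0,-1,0,0,-4,0,-1,0,0,-4,0,-1,0,4,0,0,-1,0,4,0,0,-1,0,4,0,0,-1,0,0,0,0,-1,0,0,0,0])

```text
clock: 26.55
position: [0.5003, -0.0519, 0.2169]
ee_rot: [-0.0, 0.994, 0.111, 0.0]
contact_force: [-0.3, 0.7, -0.7]
width: 0.0001
gripper_force: 0.0
```

```bash
python3 - <<'E'
from h import *
from rig import get_image,get_state
im=np.load('w6.npz');cr=lambda l:np.array(l,float)/2.6+[160,0]
an=lambda p:np.degrees(np.arctan2(*(p[0]-p[1])[1::-1]))
O=np.array([.542,.07]);a=np.radians(12.9);ux=np.array([-np.sin(a),np.cos(a)]);uy=-np.array([np.cos(a),np.sin(a)])
R=cast(im,cr([(345,99),(345,510),(158,99),(182,510)]),.087);W=cast(im,cr([(526,92),(495,585)]),.05)
C=cast(im,cr([(203,141),(218,476),(296,141),(301,476)]),.095)
print("rack",an(R[:2]),an(R[2:]),"caps",an(C[:2]),an(C[2:]),"window",an(W))
for p in (R.mean(0),C.mean(0)): print((p[:2]-O)@ux,(p[:2]-O)@uy)
s=get_state();print(s["clock"],s["position"],s["contact_force"])
# unchanged-scene check: lid/bystanders region vs. after-opening scene image
n=get_image("scene")["color"].astype(int);o=np.load("s1.npz")["color"].astype(int);d=abs(n-o).sum(2)>60
for nm,(u0,v0,u1,v1) in dict(lid=(300,60,390,155),tip=(175,230,240,305),bottle=(300,220,350,290),pip=(85,260,170,345)).items(): print(nm,d[v0:v1,u0:u1].mean())
E
```

```text
rack 13.278984614674117 12.965152516622936 caps 13.02765708080111 13.158953633551182 window 13.164486219650604
0.007993064457514253 -0.01877139636458083
0.008261267943947754 -0.01926500543996903
26.55 [ 0.5003 -0.0519  0.2169] [-0.3232  0.7158 -0.6941]
lid 0.08140350877192983
tip 0.014564102564102564
bottle 0.0
pip 0.0
```

```bash
python3 - <<'E'
from h import *
from rig import *
n=get_image("scene")["color"].astype(int);o=np.load("s1.npz")["color"].astype(int);d=abs(n-o).sum(2)>60
v,u=np.nonzero(d[60:155,300:390]);print(np.percentile(u+300,[5,50,95]),np.percentile(v+60,[5,50,95]),"lid edges",d[60:125,300:390].mean())
print(sign_off() if d[62:120,310:385].mean()<.05 else "check")
E
```

```text
[302.   319.   346.35] [ 67. 138. 153.] lid edges 0.03658119658119658
the job is handed in; nothing more can be done
None
```

I handed the job in: the lid is open on its stop, and the rack stands upright, let go and square in the corner of the two fences. It held against about 10 N pushes from both sides, and the camera comparison shows the tip box, bottle and pipette not visibly moved.

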